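# Push a row of bearings along the rail to its end stop

### The job

Four steel ball bearings stand touching in a row in the open-ended aluminium rail. Without gripping or lifting anything, put a fingertip behind the last bearing (the one farthest from the end stop) and push the whole row along the rail as one train until the first bearing sits fully home against the end stop with no gaps in the row, then take the hand clear. Touch only the last bearing, keep the bearings upright and together, and leave the spare bearing, the bottle and the gauge beside the rail where they are.

Things in the scene. Friction and masses are not known exactly. Their poses are not given: they have to be found in the camera images.
- rail: fixed aluminium channel, 290 mm long (x), 54 mm wide (y). Origin: centre of its underside; z up, x along the lane to the end stop. Lane floor 12 mm above the bench; side walls 8 mm thick, 38 mm apart, tops 20 mm above the bench. Open at -x; at +x the end stop, a dark steel plate 15 mm thick, as wide as the rail, top 42 mm above the bench. Ears up to 9 mm tall reach 42 mm from the centre line.
- stop_face (a point): middle of the end stop's inner face (the face that the first bearing must meet), 125 mm from the rail's origin along the rail's +x, 27 mm above the bench.
- bearing1: sealed steel ball bearing (a plain cylinder, black seal and cap in the end faces) standing on its flat face in the rail: diameter 36 mm, 28 mm tall, about 0.14 kg (0.1 to 0.2). Origin: centre of its underside, z up. The first of the row, nearest the end stop; at the start 45 to 75 mm of free lane lie between it and the stop. Home: its centre 18 mm before the stop face.
- bearing2: sealed steel ball bearing (a plain cylinder, black seal and cap in the end faces) standing on its flat face in the rail: diameter 36 mm, 28 mm tall, about 0.14 kg (0.1 to 0.2). Origin: centre of its underside, z up. Second of the row. Home: its centre 54 mm before the stop face.
- bearing3: sealed steel ball bearing (a plain cylinder, black seal and cap in the end faces) standing on its flat face in the rail: diameter 36 mm, 28 mm tall, about 0.14 kg (0.1 to 0.2). Origin: centre of its underside, z up. Third of the row. Home: its centre 90 mm before the stop face.
- bearing4: last of the row, farthest from the stop, the one to push: steel bearing like bearing1. Origin: centre of its underside, z up. Home: its centre 126 mm before the stop face. The bearings stick up 20 mm above the rail's walls: a fingertip 22 to 28 mm above the bench clears the walls and pushes near the bearing's middle. Sliding the row takes about 2 to 6 N; at the stop the force rises steeply.
- spare_bearing: another steel bearing of the same size (36 mm diameter, 28 mm tall), standing loose on the bench on the rail's +y side, 90 to 110 mm from its centre line. Leave alone. Origin: centre of its underside.
- oil_bottle: small white bottle with black cap, 40 mm diameter, 75 mm tall, standing loose on the bench on the rail's -y side, 100 to 120 mm from its centre line. Leave alone. Origin: centre of its underside.
- plug_gauge: steel plug gauge lying on the bench, 100 mm long along its x, 18 mm wide, 16 mm tall, on the rail's -y side, 90 to 110 mm from its centre line. Leave alone. Origin: on its underside, in the middle of its 70 mm handle.
There are look-alikes about, which are no part of the job. Leave any green look-alike of the bearing4 alone.

How it is judged (in metres and radians):
On the way:
1. the fingers push on the last bearing (contact force between the fingers and bearing4 above 0.3 N), for 0.1 s.
At the end, for the whole second after the job is handed in: All four bearings stand upright (within 0.1 rad) on the lane floor (within 3 mm), at rest, in a closed row against the end stop: each bearing's centre within 3 mm, along the rail, of its home 18, 54, 90 and 126 mm before the stop face (x of bearing1 in the frame of rail between 0.104 and 0.11 m and z of bearing1 in the frame of rail between 0.009 and 0.015 m and angle between each of bearing1, bearing2, bearing3, bearing4's own z axis and vertical below 0.1 rad and linear speed of each of bearing1, bearing2, bearing3, bearing4 below 0.01 m/s and x of bearing2 in the frame of rail between 0.068 and 0.074 m and z of bearing2 in the frame of rail between 0.009 and 0.015 m and x of bearing3 in the frame of rail between 0.032 and 0.038 m and z of bearing3 in the frame of rail between 0.009 and 0.015 m and x of bearing4 in the frame of rail between -0.004 and 0.002 m and z of bearing4 in the frame of rail between 0.009 and 0.015 m); the robot touches nothing.
It fails at once if a bearing of the row is lifted more than 6 mm off the lane floor (height (world z) of any of bearing1, bearing2, bearing3, bearing4 above 0.018 m).
It fails at once if a bearing of the row is tipped by more than 0.35 rad (angle between any of bearing1, bearing2, bearing3, bearing4's own z axis and vertical above 0.35 rad).
It fails at once if the row is pulled apart: a gap of more than 8 mm between neighbours (horizontal distance between bearing1 and bearing2 above 0.044 m or horizontal distance between bearing2 and bearing3 above 0.044 m or horizontal distance between bearing3 and bearing4 above 0.044 m).
It fails at once if the robot touches one of the first three bearings (more than 1 N) (contact force between any of the fingers, the arm and bearing1 above 1 N or contact force between any of the fingers, the arm and bearing2 above 1 N or contact force between any of the fingers, the arm and bearing3 above 1 N).
It fails at once if the spare bearing, the bottle or the gauge is moved more than 10 mm or tipped (distance of any of spare_bearing, oil_bottle, plug_gauge from where it was at the start of the episode above 0.01 m or angle between any of spare_bearing, oil_bottle, plug_gauge's own z axis and vertical above 0.3 rad).
It also fails if it takes over 35 s, if anything falls off the work surface, if the arm or the gripper's body presses on something with over 40 N, if the wrist force passes 120 N, or if a joint passes its speed limit or range.

### The arm

A 6-joint arm with a two-finger parallel gripper is mounted at the origin on the work surface. World frame = base frame: x ahead of the robot, y to its left, z up, the work surface at z = 0. Lengths are in mm, angles in rad, forces in N, time in s.
With the tool pointing down it reaches from about 350 to 775 mm from the base axis. Payload 7.3 kg.
Tool frame: the origin (TCP) lies midway between the tips of the shut fingers; the grasp point (between the pads) lies 19 mm behind it (bot.tcp_to_grasp is the distance from the TCP to the grasp point, in mm); z points along the fingers, y is the line along which they close (so a half turn about z gives the same grasp; the last joint's range is limited). The gripper opens to 92 mm and grips with 3 to 60 N. Pads are 19 mm wide; open, the fingers measure 130 mm over their backs; the gripper's body (75 mm by 190 mm) begins 47 mm behind the grasp point.
Start: joints at [0.992, 0.342, 1.524, -0, 1.275, -0.146], TCP at [220.182, 476.621, 197.441] pointing down, gripper open.
Joint ranges: [-2.53, 2.53], [-0.77, 2.02], [0.04, 2.7], [-1, 4.14], [0.28, 2.66], [-3.11, 3.11]. Speed limits (rad/s): [2.57, 2.57, 3.14, 3.14, 3.14, 3.14].

### API

Orientations are given as [roll, pitch, yaw] about the fixed x, y, z axes, in that order (R = Rz(yaw) Ry(pitch) Rx(roll)).
In Python, from plant import bot, viewer gives the robot as it stands. The module is installed in compiled form; this text tells all that it offers.
- The arm moves only by the shell command python3 -m handwheel 'ROWS'. ROWS is text: rows parted by semicolons, each of 7 numbers parted by spaces: the shift along the tool's x, y, z scaled (see below), then the turn, a rotation vector about the tool's x, y, z scaled (see below), then the opening, from -1 (shut) to 1 (fully open), so that 0 is half open. In form: tx ty tz rx ry rz gripper; .... A call has 1 to 8 rows; each row is the pose to reach, as a shift and turn from the pose commanded when the call began, along the tool's axes at that moment, turning the shorter way round; what a row does not reach only later rows make up. The controller multiplies each number of a shift by 10 cm and each number of a turn by pi rad. A row lasts 1/12 s, in which the tool goes at most 41.7 mm and 7.16 degrees, less where a joint would pass 70% of its speed; a pose out of reach is approached as far as the arm can. A call with a number of a shift or a turn outside -1 to 1 is refused whole. A call with a gripper value outside its range is refused whole. The fingers move at their own pace and stop on an object; the grip force is fixed at half the most. Time passes only in rows, so rows that repeat a pose let the fingers close. It gives the time, the measured TCP pose, the force, the opening and the grip force at its end, in the units of the state.
- bot.get_obs(): the state, without advancing time (a new reading comes with each control period).
- viewer.capture(name): name is "scene" or "top" or "wrist"; returns a dict with "frame" (480x640x3 uint8, red, green, blue), "fov_y" (degrees; the focal length in pixels is half the picture's height over the tangent of half this angle, whatever the lens; pixels are square), "cx", "cy" (the principal point, pixels), "T" (4x4, takes a point from camera to world coordinates). Camera axes: x right, y down, z forward; pixel columns grow to the right and rows downward; lengths in mm; the calibration is good to about 2 mm. A picture is of the moment at which its call begins. There is no depth.
- bot.close_job(): hands the job in; it is judged then, once.
Trained networks look in a picture, given as the dict that the camera call returned (one of the last four; its "shot" number tells which), for a name from the list of things; names that differ only in an ending like _2 or _b are one class to them, and where a whole thing is asked for, a point or a joint stands for the part that bears it (a point fixed in the world has none). Each returns a list of dicts, best first, with "score" (0 to 1); they miss things now and then, are a little off and sometimes report something else, mostly with a low value. They report only what shows in the picture. A call takes as long as a camera call. They do not tell look-alikes from the thing itself.
- viewer.recognise(target, picture): "centre" ([column, row] in pixels, amid what is visible of it).
- viewer.cut_out(target, picture): "pixels" (480x640 bool, what is visible of it) and "centre" ([column, row] in pixels, amid what is visible of it).
The state is a dict: "time": time; "joint_positions": joint angles; "dq": joint speeds; "tau": joint torques, N m; "tool_pos": TCP position; "tcp_rot": TCP orientation; "contact_force": force on the tool from outside, world axes, zero at the start; "moment": the same for the moment, N m; "grip_width": finger opening in mm; "finger_force": force on a finger pad.
Only numpy, scipy, OpenCV 4.12 (cv2) and the standard library are available. Lean on these libraries where they do the work, as an engineer would, in place of code of your own. Each camera call takes 0.05 s, during which the arm holds its last target. There are 200 camera calls.

## Working session

There is one attempt and no reset: what is moved stays moved. The work goes in short steps, Python scripts to look and compute and a shell command to move; the robot and the scene stay as the last step left them, time stands still between calls to the robot, and variables do not carry over. Pictures are saved under pics/ and viewed, at most 10 in all, crops included, and the job is handed in when it is done.

```bash
mkdir -p pics; cat > h.py <<'E'
import numpy as np, cv2
from plant import bot, viewer
def ray(p,u,v):
    f=240/np.tan(np.radians(p["fov_y"])/2)
    T=np.array(p["T"]); d=T[:3,:3]@np.array([(u-p["cx"])/f,(v-p["cy"])/f,1]); return T[:3,3],d
def at(p,uv,z):
    o,d=ray(p,*uv); return (o+d*(z-o[2])/d[2])
def proj(p,P):
    f=240/np.tan(np.radians(p["fov_y"])/2)
    T=np.array(p["T"]); c=T[:3,:3].T@(np.array(P)-T[:3,3]); return [p["cx"]+f*c[0]/c[2],p["cy"]+f*c[1]/c[2]]
E
python3 - <<'E'
from h import *
np.set_printoptions(precision=1,suppress=True)
for n in ["top","scene"]:
    p=viewer.capture(n); cv2.imwrite(f"pics/{n}1.png",p["frame"][:,:,::-1])
    print(n,p["fov_y"],np.array(p["T"])[:3])
    for t,z in [("rail",12),("bearing4",40),("spare_bearing",28),("oil_bottle",75),("plug_gauge",16)]:
        for r in viewer.recognise(t,p): print(t,round(r["score"],2),np.array(r["centre"]),at(p,r["centre"],z))
o=bot.get_obs();print(o)
E
```

```text
top 51.40007371115064 [[  0.   -1.    0.1 532.1]
 [ -1.   -0.    0.   30.9]
 [ -0.   -0.1  -1.  696. ]]
rail 0.7 [405.5 249.2] [595.3 -55.8  12. ]
rail 0.56 [360.9 216.5] [640.    5.2  12. ]
bearing4 0.97 [414.7 265. ] [572.1 -64.2  40. ]
bearing4 0.82 [430.9 239.1] [606.4 -85.4  40. ]
bearing4 0.81 [445.2 215.2] [ 638.2 -104.2   40. ]
bearing4 0.76 [396.8 287.7] [542.2 -40.9  40. ]
bearing4 0.65 [298.5 308.1] [513.7  86.9  40. ]
spare_bearing 0.67 [361.7 219.3] [633.7   4.7  28. ]
oil_bottle 0.83 [525.7 244.6] [ 596.8 -194.4   75. ]
plug_gauge 0.87 [463.9 333.6] [ 483.1 -132.2   16. ]
scene 45.65041671870823 [[ -0.8   0.3  -0.5 927.1]
 [  0.6   0.4  -0.7 581.9]
 [ -0.   -0.8  -0.5 486.7]]
rail 0.96 [262.4 245. ] [602.9 -69.3  12. ]
bearing4 0.96 [375.2 275.7] [537.1 119.5  40. ]
bearing4 0.82 [309.1 228.5] [543.4 -29.4  40. ]
bearing4 0.7 [279.2 231.4] [583.8 -48.4  40. ]
bearing4 0.61 [256.3 233.8] [614.7 -62.4  40. ]
spare_bearing 0.97 [269.1 277.6] [645.5  27.9  28. ]
spare_bearing 0.48 [257.8 232.7] [602.9 -81.1  28. ]
oil_bottle 0.71 [225.1 201.1] [ 633.1 -119.8   75. ]
plug_gauge 0.63 [306.7 208.2] [ 491.  -118.3   16. ]
{'time': 0.6, 'joint_positions': array([ 1. ,  0.3,  1.5, -0. ,  1.3, -0.1]), 'dq': array([-0., -0.,  0.,  0., -0.,  0.]), 'tau': array([  0. , -43.1, -24.4,   0.1,   0. ,  -0. ]), 'tool_pos': array([220.2, 476.6, 197.4]), 'tcp_rot': array([3.1, 0. , 2.7]), 'contact_force': array([-0.7, -0.1, -0.4]), 'moment': array([-0.,  0., -0.]), 'finger_force': 0.0, 'grip_width': 91.98758111141694}
```

View pics/top1.png

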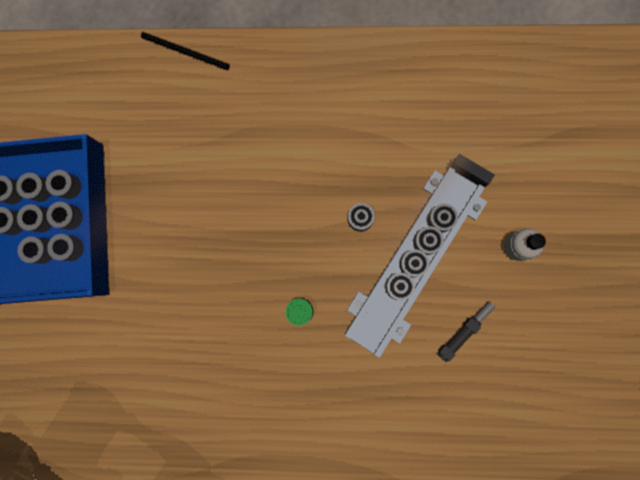

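View pics/scene1.png

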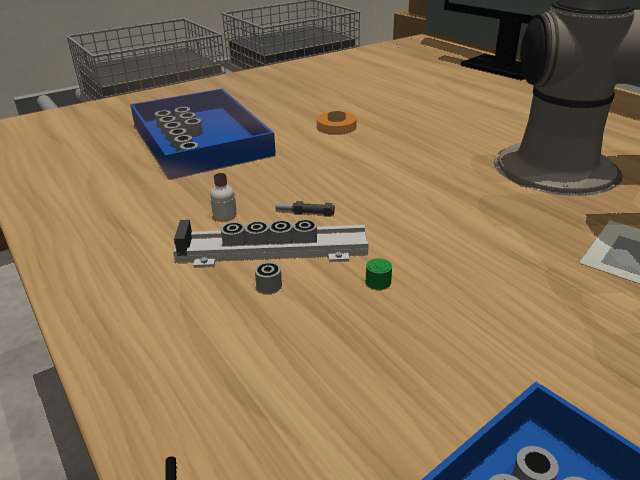

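The top view shows the rail on a diagonal. The row's tops are at (400,287), (414,263), (429,240) and (443,216), with the stop at (472,170). The spare is at (361,217), the green look-alike at (299,311), the gauge at (465,332) and the bottle at (525,244). The scene view shows the same layout. Next I'll fit the rail and the row more exactly.

```bash
python3 - <<'E'
from h import *
np.set_printoptions(precision=2,suppress=True)
p=viewer.capture("top")
for r in viewer.cut_out("bearing4",p):
    (c,s,a)=cv2.minAreaRect(np.argwhere(r["pixels"])[:,::-1].astype(np.float32)); print("b",round(r["score"],2),c,s,at(p,r["centre"],33)[:2],at(p,c,33)[:2])
for r in viewer.cut_out("rail",p):
    m=np.argwhere(r["pixels"])[:,::-1].astype(np.float32); b=cv2.boxPoints(cv2.minAreaRect(m)); print("rail",round(r["score"],2),len(m),b.tolist()); print(np.array([at(p,q,15)[:2] for q in b]))
# rail end corners & bearing tops as read off the picture
for uv,z in [((346,333),20),((379,356),20),((400,286.5),40),((443.5,216),40)]: print(uv,at(p,uv,z))
o=bot.get_obs();print(o["tcp_rot"],np.array(p["T"]))
E
```

```text
b 0.92 (413.61767578125, 262.4706115722656) (27.406526565551758, 29.10427474975586) [573.97 -63.5 ] [575.86 -63.79]
b 0.81 (399.5, 286.0) (26.0, 29.0) [543.31 -45.64] [544.61 -45.25]
b 0.78 (299.5, 311.0) (26.0, 27.0) [512.09  86.56] [509.73  86.12]
b 0.77 (443.0000305175781, 217.0) (26.870054244995117, 29.698482513427734) [ 635.64 -101.94] [ 636.86 -102.74]
b 0.71 (428.2500305175781, 240.25) (26.16295051574707, 29.698484420776367) [605.55 -86.47] [605.58 -83.12]
rail 0.92 7140 [[334.6424255371094, 328.81964111328125], [448.8330383300781, 145.80181884765625], [501.6239318847656, 178.73971557617188], [387.4333190917969, 361.7575378417969]]
[[ 486.1    39.63]
 [ 739.34 -115.28]
 [ 693.22 -186.16]
 [ 444.    -31.25]]
(346, 333) [481.2   24.33  20.  ]
(379, 356) [451.91 -19.66  20.  ]
(400, 286.5) [543.84 -45.09  40.  ]
(443.5, 216) [ 637.09 -101.99   40.  ]
[3.14 0.   2.71] [[  0.02  -0.99   0.1  532.09]
 [ -1.    -0.01   0.05  30.91]
 [ -0.05  -0.1   -0.99 695.99]
 [  0.     0.     0.     1.  ]]
```

```bash
python3 -m handwheel '-1 -0.55 0 0 0 0.038 -1;-1 -0.55 0 0 0 0.038 -1;-1 -0.55 0 0 0 0.038 -1;-1 -0.55 0 0 0 0.038 -1;-1 -0.55 0 0 0 0.038 -1'; python3 -m handwheel '-1 -0.55 0 0 0 0 -1;-1 -0.55 0 0 0 0 -1;-1 -0.55 0 0 0 0 -1;-1 -0.55 0 0 0 0 -1;-1 -0.55 0 0 0 0 -1'; python3 -m handwheel '-1 -0.55 0 0 0 0 -1;-1 -0.55 0 0 0 0 -1;-1 -0.55 0 0 0 0 -1;-1 -0.55 0 0 0 0 -1;-1 -0.55 0 0 0 0 -1'
```

```text
time: 1.17
tool_pos: [288.8, 383.9, 197.7]
tcp_rot: [3.141, -0.0, 2.586]
contact_force: [-0.3, 0.4, -1.0]
grip_width: 62.9
finger_force: 0.0
time: 1.58
tool_pos: [344.5, 285.4, 197.6]
tcp_rot: [3.141, -0.0, 2.587]
contact_force: [-0.3, 0.8, -0.1]
grip_width: 29.8
finger_force: 0.0
time: 2.0
tool_pos: [400.7, 186.7, 197.4]
tcp_rot: [3.141, -0.001, 2.588]
contact_force: [-0.7, 0.3, -1.0]
grip_width: 0.9
finger_force: 0.0
```

```bash
python3 -m handwheel '-0.97 -0.61 0 0 0 0 -1;-0.97 -0.61 0 0 0 0 -1;-0.97 -0.61 0 0 0 0 -1;-0.97 -0.61 0 0 0 0 -1;-0.97 -0.61 0 0 0 0 -1'; python3 -m handwheel '-0.97 -0.61 0.9 0 0 0 -1;-0.97 -0.61 0.9 0 0 0 -1;-0.97 -0.61 0.9 0 0 0 -1;-0.97 -0.61 0.9 0 0 0 -1;-0.97 -0.61 0.9 0 0 0 -1;-0.97 -0.61 0.9 0 0 0 -1'
python3 - <<'E'
from h import *
np.set_printoptions(precision=2,suppress=True)
o=bot.get_obs(); print(o["tool_pos"],o["tcp_rot"],o["contact_force"])
p=viewer.capture("wrist"); cv2.imwrite("pics/w1.png",p["frame"][:,:,::-1]); print(np.array(p["T"]))
for r in viewer.cut_out("bearing4",p):
    c=cv2.minAreaRect(np.argwhere(r["pixels"])[:,::-1].astype(np.float32))[0]; print("b",round(r["score"],2),r["centre"],c,at(p,c,33)[:2])
E
```

```text
time: 2.42
tool_pos: [451.2, 84.4, 197.2]
tcp_rot: [3.141, -0.001, 2.589]
contact_force: [-1.7, 0.6, 0.1]
grip_width: 0.4
finger_force: 0.0
time: 2.92
tool_pos: [501.0, -17.4, 106.8]
tcp_rot: [3.142, -0.003, 2.59]
contact_force: [0.1, 0.8, 0.4]
grip_width: 0.3
finger_force: 0.0
[501.04 -17.4  106.84] [ 3.14 -0.    2.59] [0.05 0.83 0.4 ]
[[  0.52   0.82   0.25 434.44]
 [  0.85  -0.5   -0.15  24.12]
 [  0.     0.29  -0.96 294.45]
 [  0.     0.     0.     1.  ]]
b 0.77 [314.8, 413.1] (316.0, 408.5) [618.81 -89.4 ]
b 0.72 [311.8, 282.6] (313.75213623046875, 280.55194091796875) [527.47 -35.05]
b 0.6 [456.9, 162.0] (455.7000427246094, 160.6000213623047) [504.74  84.89]
```

View pics/w1.png

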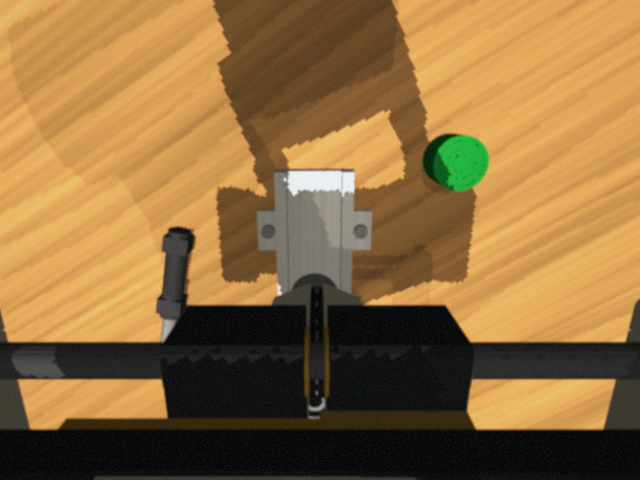

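```bash
python3 - <<'E'
from h import *
np.set_printoptions(precision=1,suppress=True)
p=viewer.capture("wrist"); o=bot.get_obs(); t=np.array(o["tool_pos"])
print("tcp px",proj(p,t)); 
y=o["tcp_rot"][2]; X=np.array([np.cos(y),np.sin(y)]);Y=np.array([np.sin(y),-np.cos(y)])
for uv in [(275,171),(354,171),(277,285),(353,285)]:
    P=at(p,uv,20)[:2]; d=P-t[:2]; print(uv,P,"tool x,y:",d@X,d@Y)
for P in [(544.5,-45),(637,-102.5)]: d=np.array(P)-t[:2]; print(P,d@X,d@Y,"px",proj(p,[*P,40]))
g=cv2.cvtColor(p["frame"],cv2.COLOR_RGB2GRAY)
cv2.imwrite("pics/w1c.png",cv2.resize(p["frame"][150:330,200:440,::-1],None,fx=3,fy=3))
E
```

```text
tcp px [np.float64(314.9931316014555), np.float64(280.0046784525095)]
(275, 171) [451.8 -18.6] tool x,y: 41.93567007744605 -27.097514556435804
(354, 171) [479.7  26.9] tool x,y: 41.92908132466253 26.18814256484139
(277, 285) [522.4 -63. ] tool x,y: -41.44569070188843 -28.110730127962228
(353, 285) [551.6 -15.4] tool x,y: -41.47469624401711 27.72441692164468
(544.5, -45) -50.868060507948314 -1.2166805266479828 px [np.float64(313.4910170356028), np.float64(309.12175337482034)]
(637, -102.5) -159.78096145094122 -1.9095067543655366 px [np.float64(312.8766714741711), np.float64(436.5767487147899)]
```

View pics/w1c.png

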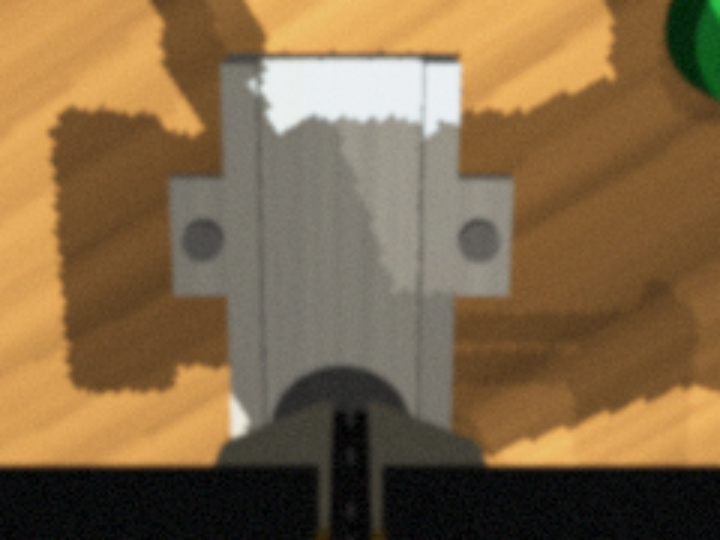

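The wrist view shows the rail straight along tool x, with its edges at columns 275 and 354, which is about 0.5 mm off the tool's centre. Bearing4's back edge is at (313,272), just beyond the fingertips, and there is free lane below them. I'll lower the tip.

```bash
python3 -m handwheel '0.02 -0.01 0.35 0 0 0 -1;0.02 -0.01 0.6 0 0 0 -1;0.02 -0.01 0.75 0 0 0 -1;0.02 -0.01 0.82 0 0 0 -1;0.02 -0.01 0.82 0 0 0 -1;0.02 -0.01 0.82 0 0 0 -1'; python3 - <<'E'
from h import *
p=viewer.capture("scene"); cv2.imwrite("pics/s2.png",cv2.resize(p["frame"][140:320,140:400,::-1],None,fx=3,fy=3))
print(bot.get_obs()["tool_pos"],bot.get_obs()["contact_force"])
E
```

```text
time: 3.57
tool_pos: [500.1, -18.6, 26.5]
tcp_rot: [3.141, 0.001, 2.59]
contact_force: [-0.1, 0.1, 0.4]
grip_width: 0.6
finger_force: 0.0
[500.39704937 -18.85042522  26.80553903] [ 0.85552204  0.31075961 -1.06400579]
```

View pics/s2.png

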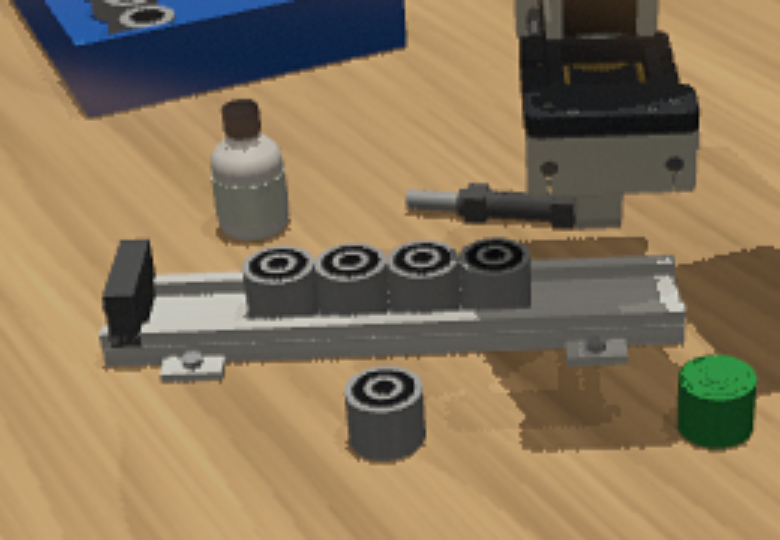

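The scene view shows the row intact, with the hand at about (335,215) and, oddly, behind the gauge. I'll check where the tip should project before pushing.

```bash
python3 - <<'E'
from h import *
p=viewer.capture("scene"); cv2.imwrite("pics/s3.png",p["frame"][:,:,::-1])
o=bot.get_obs(); t=o["tool_pos"]; print(t,proj(p,t),proj(p,[544.5,-45,40]),proj(p,[501,-17,107]),proj(p,[t[0],t[1],92]))
for z in (26,60,100): print(at(p,(338,214),z))
p=viewer.capture("top"); cv2.imwrite("pics/t3.png",cv2.resize(p["frame"][130:390,240:560,::-1],None,fx=2,fy=2)); print(proj(p,t))
E
```

```text
[500.50910733 -19.02982063  26.88392859] [np.float64(336.67453476748267), np.float64(230.07832396255307)] [np.float64(302.85213864758606), np.float64(224.28688196745304)] [np.float64(337.1130948170129), np.float64(183.68668079289222)] [np.float64(336.5941399682585), np.float64(192.24563262120827)]
[469.85589575 -58.45407848  26.        ]
[503.60415067 -11.19952006  60.        ]
[543.30797999  44.39407809 100.        ]
[np.float64(379.0297607415565), np.float64(319.2460554270464)]
```

View pics/s3.png

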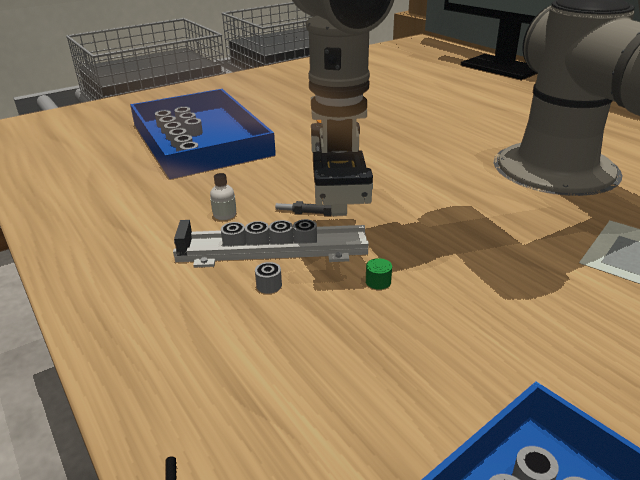

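View pics/t3.png

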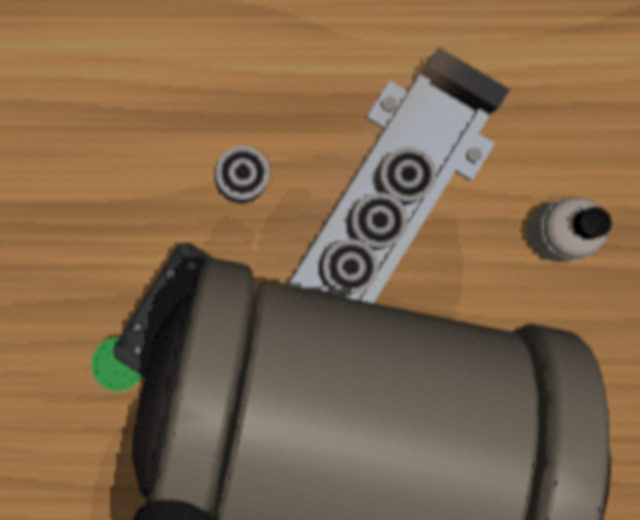

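The scene view shows the hand's underside ending near row 214, though the tip should project to about (337,230). The top view only shows the arm covering the near half. I'll check this numerically against the first scene picture.

```bash
python3 - <<'E'
from h import *
a=cv2.imread("pics/scene1.png").astype(int); b=cv2.imread("pics/s3.png").astype(int)
for c in (330,337,343):
  print(c,[(r,a[r,c].tolist(),b[r,c].tolist()) for r in range(198,246,3)])
p=viewer.capture("scene")
t=bot.get_obs()["tool_pos"]; Y=np.array([.524,.852,0]); X=np.array([-.852,.524,0])
for y in (-95,-19,19,95):
  for x in (-37,37): print(y,x,np.round(proj(p,t+Y*y+X*x+[0,0,66])),)
for x in(-9.5,9.5): print("tip",np.round(proj(p,t+Y*19+X*x)))
E
```

```text
330 [(198, [99, 145, 178], [75, 86, 90]), (201, [95, 141, 175], [74, 86, 90]), (204, [71, 73, 76], [75, 85, 89]), (207, [70, 73, 75], [69, 72, 74]), (210, [28, 30, 32], [26, 29, 28]), (213, [25, 26, 28], [28, 28, 30]), (216, [48, 71, 92], [50, 73, 94]), (219, [99, 144, 179], [100, 146, 182]), (222, [95, 140, 173], [51, 78, 102]), (225, [106, 147, 179], [60, 84, 106]), (228, [174, 183, 184], [101, 107, 110]), (231, [70, 76, 77], [81, 87, 89]), (234, [178, 187, 189], [104, 110, 112]), (237, [176, 184, 183], [105, 111, 112]), (240, [174, 184, 183], [104, 111, 113]), (243, [175, 184, 185], [103, 110, 113])]
337 [(198, [92, 134, 167], [76, 86, 90]), (201, [96, 142, 175], [75, 85, 90]), (204, [96, 142, 176], [71, 81, 85]), (207, [93, 137, 171], [72, 83, 86]), (210, [93, 138, 171], [72, 83, 86]), (213, [101, 147, 181], [63, 72, 73]), (216, [97, 142, 176], [93, 134, 165]), (219, [98, 144, 179], [50, 76, 100]), (222, [100, 149, 183], [56, 86, 109]), (225, [111, 147, 177], [60, 85, 104]), (228, [148, 158, 158], [96, 102, 104]), (231, [68, 74, 75], [80, 86, 87]), (234, [174, 184, 185], [102, 10
[... 236 characters left out ...]
1, 82, 85]), (207, [98, 144, 178], [72, 83, 87]), (210, [93, 139, 172], [73, 84, 87]), (213, [92, 135, 170], [65, 73, 75]), (216, [102, 150, 183], [108, 158, 194]), (219, [97, 143, 178], [51, 79, 101]), (222, [96, 141, 175], [55, 81, 105]), (225, [131, 161, 183], [75, 95, 112]), (228, [123, 131, 132], [91, 97, 98]), (231, [67, 71, 74], [80, 86, 87]), (234, [174, 183, 184], [103, 110, 113]), (237, [176, 185, 183], [105, 112, 114]), (240, [175, 185, 184], [105, 112, 113]), (243, [174, 183, 185], [102, 109, 111])]
-95 -37 [310. 165.]
-95 37 [356. 163.]
-19 -37 [311. 187.]
-19 37 [361. 185.]
19 -37 [312. 199.]
19 37 [363. 197.]
95 -37 [313. 227.]
95 37 [369. 225.]
tip [331. 237.]
tip [344. 237.]
```

```bash
python3 - <<'E'
from h import *
p=viewer.capture("wrist"); cv2.imwrite("pics/w4.png",p["frame"][:,:,::-1])
o=bot.get_obs(); t=o["tool_pos"]; print(t,np.array(p["T"])[:3,3],p["fov_y"])
Y=np.array([.524,.852,0]); X=np.array([-.852,.524,0])
for x in (25,40,55): print([np.round(proj(p,[*(t+X*x+Y*y)[:2],20]),1) for y in (-27.4,26.6)])
print("tip",proj(p,t), "tip+35",proj(p,t+[0,0,35]))
E
```

```text
[500.14030687 -19.2877841   26.4295474 ] [432.8577057   22.65454547 213.88098394] 61.064037693260545
[array([259.5, 227.2]), array([368.7, 227.1])]
[array([258.2, 197.3]), array([369.8, 197.2])]
[array([256.8, 166. ]), array([371.1, 166. ])]
tip [np.float64(314.92783628464827), np.float64(279.01707167949576)] tip+35 [np.float64(314.76340516677266), np.float64(311.9980214553274)]
```

View pics/w4.png

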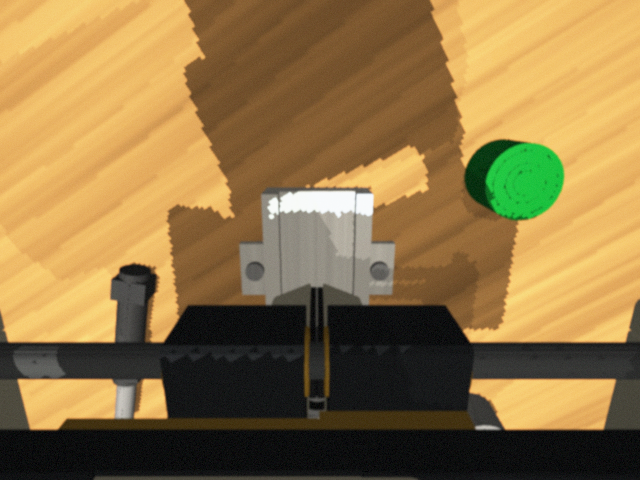

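The wrist view shows the rail's near end 111 px wide (columns 262 to 373), as predicted for a tip at z≈27. The lane behind bearing4 is free. Contact is the real test, so I'll ease forward slowly and watch the force.

```bash
python3 -m handwheel '-0.05 0 0 0 0 0 -1;-0.1 0 0 0 0 0 -1;-0.14 0 0 0 0 0 -1;-0.16 0 0 0 0 0 -1;-0.17 0 0 0 0 0 -1;-0.18 0 0 0 0 0 -1;-0.19 0 0 0 0 0 -1;-0.2 0 0 0 0 0 -1'; python3 -m handwheel '-0.01 0 0 0 0 0 -1;-0.02 0 0 0 0 0 -1;-0.03 0 0 0 0 0 -1;-0.04 0 0 0 0 0 -1;-0.05 0 0 0 0 0 -1;-0.06 0 0 0 0 0 -1;-0.07 0 0 0 0 0 -1;-0.08 0 0 0 0 0 -1'
```

```text
time: 4.48
tool_pos: [516.4, -29.7, 25.3]
tcp_rot: [-3.142, -0.0, 2.589]
contact_force: [-0.3, -0.1, -0.6]
grip_width: 0.5
finger_force: 0.0
time: 5.15
tool_pos: [523.3, -34.0, 25.4]
tcp_rot: [3.142, -0.0, 2.589]
contact_force: [0.1, 0.5, -0.2]
grip_width: 0.2
finger_force: 0.0
```

```bash
python3 -m handwheel '-0.01 0 0 0 0 0 -1;-0.02 0 0 0 0 0 -1;-0.03 0 0 0 0 0 -1;-0.04 0 0 0 0 0 -1;-0.05 0 0 0 0 0 -1;-0.06 0 0 0 0 0 -1;-0.07 0 0 0 0 0 -1;-0.08 0 0 0 0 0 -1'
python3 - <<'E'
from h import *
p=viewer.capture("scene"); cv2.imwrite("pics/s5.png",cv2.resize(p["frame"][140:280,200:400,::-1],None,fx=4,fy=4))
print(bot.get_obs()["tool_pos"],bot.get_obs()["contact_force"],proj(p,bot.get_obs()["tool_pos"]))
E
```

```text
time: 5.82
tool_pos: [530.2, -38.1, 25.4]
tcp_rot: [3.142, -0.0, 2.589]
contact_force: [-0.9, -0.0, 0.8]
grip_width: 0.2
finger_force: 0.0
[530.35152682 -38.25426226  25.43075828] [-0.1667756  -0.03071771  0.03884644] [np.float64(313.3867996556014), np.float64(231.50528652621023)]
```

View pics/s5.png

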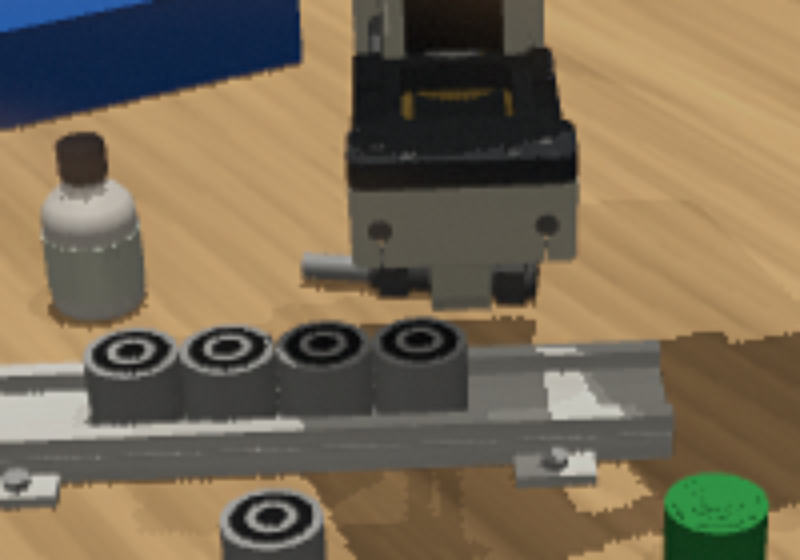

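This view shows the finger bottom at about px (315,216), clearly above bearing4's rim, and the row hasn't moved. The reported TCP would already be inside bearing4, so the real tip must sit some 30 mm above it. I'll work out the offset, back up, and go lower.

```bash
python3 -m handwheel '0.1 0 0 0 0 0 -1;0.2 0 0 0 0 0 -1;0.3 0 0 0 0 0 -1;0.35 0 0 0 0 0 -1;0.35 0 0 0 0 0 -1;0.35 0 0 0 0 0 -1'
python3 - <<'E'
from h import *
o=bot.get_obs(); t=o["tool_pos"]; Y=np.array([.524,.852,0]); X=np.array([-.852,.524,0])
p=viewer.capture("scene"); w=viewer.capture("wrist")
for dz in (0,20,25,30,35,40): print(dz,[round(float(proj(p,t+Y*y+[0,0,dz])[1]),1) for y in (0,10,19)],"wrist",[round(float(proj(w,t+X*x+[0,0,dz])[1]),1) for x in (0,5,9.5)])
u,v=proj(p,t); u=int(round(u)); f=p["frame"]
print(u,[(r,f[r,u].tolist()) for r in range(206,224)])
# finger horizontal extent in scene just above its bottom edge
print([(c,int(f[211,c].sum())) for c in range(u-22,u+22,2)])
g=w["frame"]; print([(r,g[r,300].tolist(),g[r,317].tolist()) for r in range(270,304,3)])
E
```

```text
time: 6.37
tool_pos: [500.4, -19.6, 25.7]
tcp_rot: [3.141, 0.001, 2.59]
contact_force: [-0.4, -0.4, 0.8]
grip_width: 0.7
finger_force: 0.0
0 [230.6, 234.1, 237.3] wrist [278.6, 269.2, 260.7]
20 [219.3, 222.7, 225.9] wrist [295.9, 285.7, 276.3]
25 [216.4, 219.9, 223.0] wrist [300.8, 290.4, 280.8]
30 [213.6, 217.0, 220.1] wrist [306.0, 295.3, 285.5]
35 [210.7, 214.1, 217.2] wrist [311.5, 300.5, 290.5]
40 [207.8, 211.1, 214.2] wrist [317.3, 306.0, 295.7]
337 [(206, [87, 84, 73]), (207, [86, 82, 72]), (208, [85, 82, 71]), (209, [87, 83, 71]), (210, [86, 82, 71]), (211, [86, 82, 72]), (212, [84, 81, 71]), (213, [79, 76, 67]), (214, [74, 73, 63]), (215, [75, 72, 63]), (216, [119, 101, 77]), (217, [184, 148, 101]), (218, [178, 144, 98]), (219, [101, 77, 51]), (220, [110, 85, 56]), (221, [111, 87, 58]), (222, [109, 84, 55]), (223, [106, 82, 55])]
[(315, 90), (317, 86), (319, 89), (321, 96), (323, 97), (325, 90), (327, 94), (329, 91), (331, 233), (333, 241), (335, 238), (337, 240), (339, 235), (341, 241), (343, 240), (345, 239), (347, 427), (349, 432), (351, 431), (353, 413), (355, 397), (357, 400)]
[(270, [145, 143, 134], [143, 142, 130]), (273, [144, 142, 127], [148, 142, 130]), (276, [144, 140, 127], [147, 139, 130]), (279, [144, 142, 131], [147, 142, 132]), (282, [142, 140, 129], [145, 138, 129]), (285, [138, 133, 124], [137, 134, 122]), (288, [88, 84, 70], [66, 67, 61]), (291, [81, 74, 63], [57, 58, 52]), (294, [80, 76, 64], [58, 56, 51]), (297, [83, 78, 67], [56, 52, 49]), (300, [83, 79, 65], [52, 51, 47]), (303, [76, 72, 60], [57, 53, 51])]
```

```bash
python3 -m handwheel '0 0 0.1 0 0 0 -1;0 0 0.18 0 0 0 -1;0 0 0.24 0 0 0 -1;0 0 0.27 0 0 0 -1;0 0 0.28 0 0 0 -1;0 0 0.28 0 0 0 -1'
python3 - <<'E'
from h import *
o=bot.get_obs(); t=o["tool_pos"]; print(t,o["contact_force"]); Y=np.array([.524,.852,0]); X=np.array([-.852,.524,0])
p=viewer.capture("scene"); cv2.imwrite("pics/s6.png",cv2.resize(p["frame"][140:280,200:400,::-1],None,fx=4,fy=4))
for dz in (25,30,35,40): print(dz,[round(float(proj(p,t+Y*y+[0,0,dz])[1]),1) for y in (0,10,19)])
E
```

```text
time: 6.97
tool_pos: [500.0, -19.7, -3.1]
tcp_rot: [-3.141, -0.001, 2.589]
contact_force: [0.2, -0.1, -0.2]
grip_width: 0.0
finger_force: 0.0
[500.00740227 -19.739444    -3.12667214] [ 0.16301139 -0.10605344 -0.19614645]
25 [232.6, 236.1, 239.3]
30 [229.8, 233.3, 236.5]
35 [227.0, 230.5, 233.7]
40 [224.2, 227.6, 230.8]
```

View pics/s6.png

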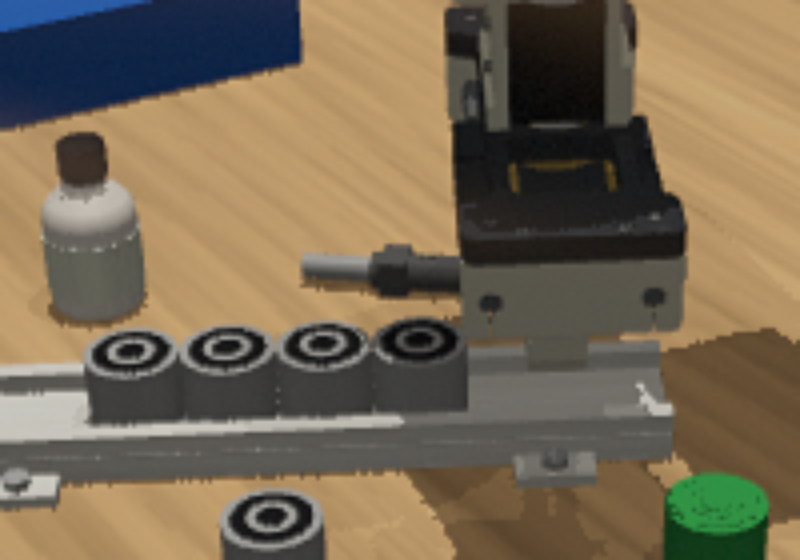

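This view shows the fingertip inside the lane behind bearing4, with its bottom near px row 232. That puts the true tip at z≈33, about 36 mm above the reported TCP, and nothing has moved. I'll go 7 mm lower and then push slowly.

```bash
python3 -m handwheel '0 0 0.03 0 0 0 -1;0 0 0.05 0 0 0 -1;0 0 0.07 0 0 0 -1;0 0 0.07 0 0 0 -1;0 0 0.07 0 0 0 -1'; python3 -m handwheel '-0.05 0 0 0 0 0 -1;-0.1 0 0 0 0 0 -1;-0.14 0 0 0 0 0 -1;-0.16 0 0 0 0 0 -1;-0.17 0 0 0 0 0 -1;-0.18 0 0 0 0 0 -1;-0.19 0 0 0 0 0 -1;-0.2 0 0 0 0 0 -1'; python3 -m handwheel '-0.01 0 0 0 0 0 -1;-0.02 0 0 0 0 0 -1;-0.03 0 0 0 0 0 -1;-0.04 0 0 0 0 0 -1;-0.05 0 0 0 0 0 -1;-0.06 0 0 0 0 0 -1;-0.07 0 0 0 0 0 -1;-0.08 0 0 0 0 0 -1'
```

```text
time: 7.43
tool_pos: [500.2, -19.7, -9.6]
tcp_rot: [3.142, -0.0, 2.589]
contact_force: [0.7, -0.2, -0.5]
grip_width: 0.6
finger_force: 0.0
time: 8.1
tool_pos: [517.2, -30.2, -9.6]
tcp_rot: [3.142, -0.0, 2.589]
contact_force: [0.0, 0.2, -0.4]
grip_width: 0.1
finger_force: 0.0
time: 8.77
tool_pos: [523.9, -34.4, -9.7]
tcp_rot: [-3.142, -0.001, 2.589]
contact_force: [-2.7, 1.4, 3.1]
grip_width: 0.1
finger_force: 1.9
```

Contact: about 3 N against the push. I'll carry on steadily.

```bash
python3 -m handwheel '-0.01 0 0 0 0 0 -1;-0.03 0 0 0 0 0 -1;-0.05 0 0 0 0 0 -1;-0.07 0 0 0 0 0 -1;-0.09 0 0 0 0 0 -1;-0.11 0 0 0 0 0 -1;-0.12 0 0 0 0 0 -1;-0.13 0 0 0 0 0 -1'; python3 -m handwheel '-0.01 0 0 0 0 0 -1;-0.03 0 0 0 0 0 -1;-0.05 0 0 0 0 0 -1;-0.07 0 0 0 0 0 -1;-0.09 0 0 0 0 0 -1;-0.11 0 0 0 0 0 -1;-0.12 0 0 0 0 0 -1;-0.13 0 0 0 0 0 -1'
python3 - <<'E'
from h import *
np.set_printoptions(precision=1,suppress=True)
p=viewer.capture("scene"); cv2.imwrite("pics/s7.png",p["frame"][:,:,::-1]); print(bot.get_obs()["contact_force"])
for r in viewer.cut_out("bearing4",p): print(round(r["score"],2),r["centre"],at(p,r["centre"],30)[:2])
p=viewer.capture("top"); cv2.imwrite("pics/t7.png",p["frame"][:,:,::-1])
for n in("bearing4","spare_bearing","oil_bottle"):
  for r in viewer.cut_out(n,p): print(n,round(r["score"],2),r["centre"],at(p,r["centre"],40)[:2])
E
```

```text
time: 9.43
tool_pos: [535.3, -41.4, -9.7]
tcp_rot: [3.142, -0.0, 2.589]
contact_force: [-1.6, 2.1, 0.8]
grip_width: 0.4
finger_force: 1.7
time: 10.1
tool_pos: [546.4, -48.2, -9.6]
tcp_rot: [3.141, 0.0, 2.589]
contact_force: [-2.0, 1.2, -0.2]
grip_width: 0.3
finger_force: 1.6
[-3.2  0.7 -0.5]
0.96 [213.6, 235.3] [ 662.1 -110.6]
0.83 [376.6, 274.4] [525.1 107.9]
0.69 [236.1, 236.3] [635.7 -88.3]
0.65 [257.1, 231.0] [602.9 -83.1]
bearing4 0.82 [302.4, 309.3] [512.2  81.8]
bearing4 0.68 [458.5, 196.2] [ 663.6 -121.8]
bearing4 0.58 [447.0, 208.2] [ 647.5 -106.6]
spare_bearing 0.76 [360.4, 213.3] [639.9   7. ]
oil_bottle 0.68 [363.0, 211.0] [643.    3.6]
```

The row moves as a train. Continuing towards the stop.

```bash
python3 -m handwheel '-0.01 0 0 0 0 0 -1;-0.03 0 0 0 0 0 -1;-0.05 0 0 0 0 0 -1;-0.07 0 0 0 0 0 -1;-0.09 0 0 0 0 0 -1;-0.1 0 0 0 0 0 -1;-0.11 0 0 0 0 0 -1;-0.12 0 0 0 0 0 -1'; python3 -m handwheel '-0.01 0 0 0 0 0 -1;-0.02 0 0 0 0 0 -1;-0.03 0 0 0 0 0 -1;-0.04 0 0 0 0 0 -1;-0.05 0 0 0 0 0 -1;-0.06 0 0 0 0 0 -1;-0.07 0 0 0 0 0 -1;-0.08 0 0 0 0 0 -1'
python3 - <<'E'
from h import *
np.set_printoptions(precision=1,suppress=True)
p=viewer.capture("top")
for r in viewer.cut_out("bearing4",p)+viewer.cut_out("rail",p): print(round(r["score"],2),r["centre"],at(p,r["centre"],40)[:2])
# stop face from original picture: strong dark edge along rail axis
a=cv2.cvtColor(p["frame"],cv2.COLOR_RGB2GRAY).astype(int)
u=np.array([.851,-.525])
for s in range(100,176,3): 
    q=np.array([544.5,-45.])+u*s; c=np.round(proj(p,[*q,30])).astype(int); print(s,a[c[1],c[0]],end="; ")
E
```

```text
time: 11.07
tool_pos: [556.4, -54.4, -9.6]
tcp_rot: [3.142, -0.0, 2.589]
contact_force: [-2.1, 1.5, -0.4]
grip_width: 0.6
finger_force: 1.6
time: 11.73
tool_pos: [562.5, -58.1, -9.7]
tcp_rot: [-3.141, -0.002, 2.589]
contact_force: [-7.0, 5.0, 4.0]
grip_width: 0.6
finger_force: 4.2
0.83 [298.6, 313.1] [507.2  86.7]
0.78 [465.7, 179.5] [ 686.1 -131.5]
0.67 [407.5, 300.9] [525.4 -54.7]
100 112; 103 109; 106 109; 109 106; 112 108; 115 105; 118 102; 121 103; 124 99; 127 98; 130 98; 133 96; 136 93; 139 89; 142 86; 145 81; 148 75; 151 66; 154 104; 157 71; 160 26; 163 27; 166 65; 169 130; 172 65; 175 45;
```

```bash
python3 -m handwheel '-0.005 0 0 0 0 0 -1;-0.01 0 0 0 0 0 -1;-0.01 0 0 0 0 0 -1'; python3 -m handwheel '-0.005 0 0 0 0 0 -1;-0.01 0 0 0 0 0 -1;-0.01 0 0 0 0 0 -1'
```

```text
time: 12.13
tool_pos: [562.4, -58.1, -9.6]
tcp_rot: [-3.141, -0.004, 2.59]
contact_force: [-7.5, 4.6, 4.8]
grip_width: 0.9
finger_force: 4.5
time: 12.38
tool_pos: [562.5, -58.2, -9.7]
tcp_rot: [-3.141, -0.006, 2.59]
contact_force: [-9.9, 7.4, 7.2]
grip_width: 0.6
finger_force: 6.0
```

```bash
python3 -m handwheel '-0.01 0 0 0 0 0 -1;-0.01 0 0 0 0 0 -1;-0.01 0 0 0 0 0 -1'
python3 - <<'E'
from h import *
p=viewer.capture("top"); b=cv2.cvtColor(p["frame"],cv2.COLOR_RGB2GRAY); a=cv2.imread("pics/top1.png",0); c7=cv2.imread("pics/t7.png",0)
u=np.array([.851,-.525])
S=np.arange(80,196,2.)
Q=np.array([proj(p,[*(np.array([544.5,-45.])+u*s),40]) for s in S],np.float32)
for n,i in(("start",a),("mid",c7),("now",b)):
    v=cv2.remap(i,Q[:,0:1],Q[:,1:2],cv2.INTER_LINEAR).ravel(); print(n,[(int(s),int(x)) for s,x in zip(S,v)])
E
```

```text
time: 12.63
tool_pos: [562.5, -58.3, -9.7]
tcp_rot: [-3.14, -0.007, 2.59]
contact_force: [-13.3, 7.7, 9.7]
grip_width: 0.3
finger_force: 7.4
start [(80, 121), (82, 71), (84, 26), (86, 58), (88, 114), (90, 121), (92, 124), (94, 90), (96, 31), (98, 34), (100, 89), (102, 110), (104, 52), (106, 23), (108, 24), (110, 27), (112, 30), (114, 80), (116, 110), (118, 68), (120, 23), (122, 52), (124, 106), (126, 134), (128, 152), (130, 154), (132, 153), (134, 153), (136, 153), (138, 153), (140, 153), (142, 155), (144, 153), (146, 152), (148, 151), (150, 154), (152, 154), (154, 154), (156, 153), (158, 152), (160, 153), (162, 153), (164, 154), (166, 142), (168, 71), (170, 17), (172, 19), (174, 18), (176, 26), (178, 46), (180, 51), (182, 51), (184, 52), (186, 52), (188, 47), (190, 56), (192, 90), (194, 120)]
mid [(80, 100), (82, 98), (84, 97), (86, 97), (88, 95), (90, 93), (92, 91), (94, 89), (96, 88), (98, 85), (100, 83), (102, 81), (104, 79), (106, 75), (108, 70), (110, 65), (112, 57), (114, 40), (116, 30), (118, 75), (120, 122), (122, 127), (124, 128), (126, 70), (128, 24), (130, 52), (132, 118)
[... 316 characters left out ...]
), (190, 65), (192, 104), (194, 139)]
now [(80, 144), (82, 141), (84, 137), (86, 131), (88, 129), (90, 126), (92, 123), (94, 120), (96, 117), (98, 116), (100, 113), (102, 112), (104, 111), (106, 110), (108, 109), (110, 109), (112, 108), (114, 108), (116, 105), (118, 105), (120, 103), (122, 104), (124, 102), (126, 100), (128, 100), (130, 98), (132, 96), (134, 96), (136, 92), (138, 91), (140, 90), (142, 86), (144, 84), (146, 82), (148, 79), (150, 73), (152, 68), (154, 56), (156, 33), (158, 26), (160, 29), (162, 33), (164, 91), (166, 128), (168, 88), (170, 30), (172, 61), (174, 118), (176, 101), (178, 59), (180, 61), (182, 61), (184, 61), (186, 60), (188, 60), (190, 65), (192, 106), (194, 141)]
```

Bearing1's rim (s≈176) now meets the stop's top edge (s≈177), and the force rises to 15 N with no further motion, so it is home. I'll back off straight, then lift clear.

```bash
python3 -m handwheel '0.02 0 0 0 0 0 -1;0.06 0 0 0 0 0 -1;0.14 0 0 0 0 0 -1;0.25 0 0 0 0 0 -1;0.35 0 0 0 0 0 -1;0.45 0 0 0 0 0 -1;0.45 0 0 0 0 0 -1'; python3 -m handwheel '0.1 0 -0.3 0 0 0 -1;0.1 0 -0.6 0 0 0 -1;0.1 0 -1 0 0 0 -1;0.1 0 -1 0 0 0 -1;0.1 0 -1 0 0 0 -1'; python3 -m handwheel '1 0.3 -1 0 0 0 -1;1 0.3 -1 0 0 0 -1;1 0.3 -1 0 0 0 -1;1 0.3 -1 0 0 0 -1;1 0.3 -1 0 0 0 -1;1 0.3 -1 0 0 0 -1'
python3 - <<'E'
from h import *
np.set_printoptions(precision=1,suppress=True)
p=viewer.capture("top"); b=cv2.cvtColor(p["frame"],cv2.COLOR_RGB2GRAY)
for n in("bearing4","spare_bearing","oil_bottle","plug_gauge"):
  for r in viewer.cut_out(n,p):
    c=cv2.minAreaRect(np.argwhere(r["pixels"])[:,::-1].astype(np.float32))[0]; P=at(p,c,33)[:2]; print(n,round(r["score"],2),np.array(r["centre"]),P,"s",(P-[544.5,-45])@[.851,-.525])
u=np.array([.851,-.525]); S=np.arange(20,196,2.)
Q=np.array([proj(p,[*(np.array([544.5,-45.])+u*s),40]) for s in S],np.float32)
v=cv2.remap(b,Q[:,0:1],Q[:,1:2],cv2.INTER_LINEAR).ravel(); print([(int(s),int(x)) for s,x in zip(S,v)])
E
```

```text
time: 13.27
tool_pos: [526.3, -35.8, -9.5]
tcp_rot: [-3.142, -0.0, 2.59]
contact_force: [0.2, 0.8, -1.0]
grip_width: 0.5
finger_force: 0.0
time: 13.68
tool_pos: [521.5, -32.0, 93.0]
tcp_rot: [3.139, 0.007, 2.589]
contact_force: [-0.0, -0.5, 0.2]
grip_width: 0.5
finger_force: 0.0
time: 14.18
tool_pos: [449.9, 46.8, 190.1]
tcp_rot: [3.141, 0.001, 2.591]
contact_force: [-0.4, -0.1, 0.1]
grip_width: 0.4
finger_force: 0.0
bearing4 0.95 [417.7 255.6] [586.5 -72.2] s 50.034566690189074
bearing4 0.84 [466.2 185.4] [ 679.2 -127.9] s 158.15218220340384
bearing4 0.82 [436.5 228.1] [617.3 -90.7] s 85.99541975937406
bearing4 0.76 [301.3 310.7] [509.7  86.8] s -98.78119734858959
bearing4 0.56 [453.3 207.5] [ 649.8 -110.4] s 123.92539691336928
spare_bearing 0.98 [361.4 216.5] [636.    5.9] s 51.142567818617174
oil_bottle 0.58 [524.8 245. ] [ 601.9 -208.1] s 134.49072154853565
plug_gauge 0.67 [463.7 332.6] [ 488.5 -131.9] s -1.9886918231732673
[(20, 175), (22, 174), (24, 174), (26, 175), (28, 164), (30, 90), (32, 77), (34, 136), (36, 99), (38, 39), (40, 42), (42, 112), (44, 136), (46, 77), (48, 34), (50, 36), (52, 32), (54, 51), (56, 115), (58, 139), (60, 85), (62, 31), (64, 68), (66, 133), (68, 144), (70, 146), (72, 106), (74, 39), (76, 40), (78, 102), (80, 134), (82, 72), (84, 29), (86, 31), (88, 31), (90, 43), (92, 107), (94, 134), (96, 76), (98, 27), (100, 55), (102, 123), (104, 134), (106, 134), (108, 96), (110, 33), (112, 41), (114, 103), (116, 118), (118, 61), (120, 22), (122, 29), (124, 28), (126, 36), (128, 93), (130, 128), (132, 82), (134, 27), (136, 57), (138, 117), (140, 130), (142, 130), (144, 94), (146, 33), (148, 35), (150, 98), (152, 126), (154, 71), (156, 22), (158, 24), (160, 25), (162, 33), (164, 89), (166, 126), (168, 86), (170, 30), (172, 60), (174, 116), (176, 99), (178, 56), (180, 60), (182, 59), (184, 60), (186, 60), (188, 58), (190, 63), (192, 103), (194, 137)]
```

The row is closed at a 36 mm pitch against the stop, the neighbours haven't moved, and the hand is clear.

```bash
python3 -c "
from plant import bot
print(bot.close_job())"
```

```text
the job is handed in; nothing more can be done
None
```

I pushed the row home as one train: the final camera check shows all four bearings 36 mm apart against the end stop, neighbours unmoved and the hand clear; the job is handed in, but no verdict was shown.

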